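# Hang a roll holder on its stud and press it flat for screwing

### The job

Hang the blue roll holder on the bench upright: pass the wide part of the keyhole in its back plate over the head of the stud and let the holder down until the stud sits at the top of the narrow slot. Then press its back plate flat against the front of the upright with a steady push of about 14 newtons, never ramming it, and finish while still holding and pushing like that, so that a workmate can drive the lower screw. Leave the other things on the table where they are.

Things in the scene. Friction and masses are not known exactly. Their poses are not given: they have to be found in the camera images.
- upright: Bench upright: square slotted aluminium profile 40 x 40 mm, top at 173 mm, on a grey foot plate 130 x 120 x 8 mm (bolts up to 16 mm high), rigidly fixed to the table. Origin on the table under the profile's axis, z up. x points from its front to its back: the front face, with the stud, is at x = -20 mm and looks to -x. Stands turned up to 0.35 rad. The holder is pushed along +x.
- upright_column: The square profile of the upright itself, same frame as the upright; the part the back plate is pressed against.
- stud (a point): Middle of the bare shank of the polished, greased (slippery) steel stud in the upright's front face, 145 mm above the table, axes as the upright's, 4.5 mm in front of the face. The stud points to -x: shank 8 mm in diameter, 9 mm of it between column face and head; head 18 mm in diameter, 6 mm thick, with a bevelled rim, its end 15 mm in front of the face.
- column_face (a point): Point on the front face of the column, on its centre line, 100 mm above the table; axes as the upright's.
- holder: Blue steel roll holder, about 0.3 kg, standing on its shelf. Origin on the underside below the tongue; z up, x towards the back plate (farther from the robot; turned up to 0.5 rad). Shelf 95 (x) x 70 (y) mm, 5 to 7 mm thick. Back plate 70 mm wide, 105 high, 5 thick, back face at x = 55 mm. Hung fully down and flat, its origin is 60 mm above the table, 75 mm in front of the upright's axis.
- holder_grip (a point): Centre of the holder's upright tongue, 55 mm above the underside, axes as the holder's. The tongue is 24 mm (x) by 10 mm (y) and stands from the shelf to 76 mm above the underside. Grip it from above across y; 30 mm and more is free on each side, the back plate stands 50 mm behind (+x).
- holder_entry (a point): Centre of the wide round part of the keyhole, 25 mm in diameter, in the middle of the back plate's thickness, 63 mm above the underside; axes as the holder's. Relative to holder_grip: +52.5 mm x, +8 mm z.
- holder_slot (a point): Centre of the round upper end of the keyhole's narrow slot, 12 mm wide, 20 mm above holder_entry (83 mm above the underside); axes as the holder's. Fully hung it lies 2 mm below the stud's axis, and when pressed flat 2.5 mm in front of the column face (2 mm behind point stud, in +x).
- label_roll: Bystander: roll of white labels, 69 mm in diameter, 50 mm high. Origin: centre of its underside.
- screwdriver: Bystander: screwdriver with red handle, 200 mm long, 26 mm high. Origin: centre of its middle line on the table side.
- tape_big: Bystander: brown tape roll, 110 mm in diameter, 48 mm high, under another. Origin: centre of its underside.
- tape_part: Bystander: part-used brown tape roll, 98 mm, lying on the other. Origin: centre of its underside.
- jar_a: Bystander: jar with pale contents and silver lid, 69 mm, 99 mm high. Origin: centre of its underside.
- jar_b: Bystander: jar with yellow lid, 71 mm, 99 mm high. Origin: centre of its underside.
There are look-alikes about, which are no part of the job. There is more than one size of the holder; the one meant has the size given above.

How it is judged:
On the way:
1. the holder hangs on the stud, its shank at the top of the narrow slot of the keyhole (y of holder_slot in the frame of stud between -0.004 and 0.004 m and z of holder_slot in the frame of stud between -0.006 and 0.0015 m and x of holder_slot in the frame of stud between -0.006 and 0.006 m), for 0.2 s.
At the end, for the whole second after the job is handed in: Shank in the narrow slot (4 mm sideways, 3.5 mm of fully down); back plate flat on the upright's front (0.035 rad, 2 mm) and at rest; fingers on the holder; force between holder and column 8 to 20 N all through the last second (all of step 1 and contact force between holder and upright_column between 8 and 20 N and angle between the x axis of holder and the x axis of upright, either way round below 0.035 rad and angle between the z axis of holder and the z axis of upright, either way round below 0.035 rad and x of holder_slot in the frame of column_face above -0.0045 m and contact force between the fingers and holder above 2 N and linear speed of holder below 0.01 m/s); the arm keeps its last pose, push and grip.
It fails at once if the holder is rammed against the column (over 45 N) (contact force between holder and upright_column above 45 N).
It fails at once if one of the other loose things (label roll, screwdriver, tape rolls, jars) is shoved more than 30 mm (distance of any of label_roll, screwdriver, tape_big, tape_part, jar_a, jar_b from where it was at the start of the episode above 0.03 m).
It also fails if it takes over 58 s, if anything falls off the work surface, if the arm or the gripper's body presses on something with over 40 N, if the wrist force passes 120 N, or if a joint passes its speed limit or range.

### The arm

A 7-joint arm with a two-finger parallel gripper is mounted at the origin on a cart in front of the work surface, level with it; the furniture and walls round the work are solid. World frame = base frame: x ahead of the robot, y to its left, z up, the work surface at z = 0. Lengths are in m, angles in rad, forces in N, time in s.
With the tool pointing down it reaches from about 0.4 to 0.875 m from the base axis. Payload 19.3 kg.
Tool frame: the origin (TCP) lies between the finger pads; the fingertips stand bot.tcp_to_tips ahead of it and the grasp point (between the pads) is the TCP (bot.tcp_to_tips is the distance from the TCP to the fingertips, in m); z points along the fingers, y is the line along which they close (so a half turn about z gives the same grasp; the last joint's range is limited). The gripper opens to 85 mm and grips with 20 to 120 N. Pads are 22 mm wide; open, the fingers measure 114 mm over their backs; the gripper's body (76 mm by 85 mm) begins 54 mm behind the grasp point. The pads swing forward as they close: fully open they stand 13 mm farther back than shut.
Start: joints at [-1.348, 0.521, -0.036, 1.599, 0.021, 1.021, -0.113], TCP at [0.18, 0.598, 0.25] pointing down, gripper open.
Joint ranges: [-2.91, 2.91], [-0.3, 2.13], [-1.5, 1.42], [0.17, 2.43], [-1.26, 4.41], [0.16, 1.93], [-2.52, 2.52]. Speed limits (rad/s): [1.89, 1.89, 2.39, 2.39, 3.01, 3.01, 3.01].

### API

Orientations are given as [roll, pitch, yaw] about the fixed x, y, z axes, in that order (R = Rz(yaw) Ry(pitch) Rx(roll)).
In Python, from workcell import telemetry, grab_frame, bot gives the robot as it stands. The module is installed in compiled form; this text tells all that it offers.
- The arm moves only by the shell command python3 -m crank 'ROWS' [FORCE]. ROWS is text: rows parted by semicolons, each of 7 numbers parted by spaces: the finger opening in m, from 0 to 0.0854, then the shift along the tool's x, y, z in m, then the turn, a rotation vector about the tool's x, y, z in degrees. A call has exactly 8 rows; each row shifts and turns the commanded pose from where the row before left it, along the tool's axes as they then stand; what a row does not reach is not made up. A row lasts 1/12 s, in which the tool goes at most 41.7 mm and 7.16 degrees, less where a joint would pass 70% of its speed; a pose out of reach is approached as far as the arm can. A call with a gripper value outside its range is refused whole. The fingers move at their own pace and stop on an object; FORCE is the grip in N (left out, the last holds). Time passes only in rows, so rows that do not move let the fingers close, or fill a call up. It gives the time, the measured TCP pose, the force, the opening and the grip force at its end, in the units of the state.
- telemetry.observe(): the state, without advancing time (a new reading comes with each control period).
- grab_frame(name): name is "side" or "top" or "wrist"; returns a dict with "pixels" (384x512x3 uint8, red, green, blue), "depth" (384x512 float32, m along the optical axis (not along the pixel's ray), 0 where there is no reading), "vertical_fov" (degrees; the focal length in pixels is half the picture's height over the tangent of half this angle, whatever the lens; pixels are square), "cx", "cy" (the principal point, pixels), "R" (3x3) and "t" (3): a world point X has camera coordinates R X + t; the wrist camera has in their place "hand_eye" (4x4, takes a point from camera to tool coordinates, whose origin is the TCP and whose axes are the flange's). Camera axes: x right, y down, z forward; pixel columns grow to the right and rows downward; lengths in m; the calibration is good to about 2 mm. A picture is of the moment at which its call begins: read the wrist's pose just before it.
- bot.job_done(): hands the job in; it is judged then, once.
The state is a dict: "clock": time; "qpos": joint angles; "qd": joint speeds; "joint_efforts": joint torques, N m; "position": TCP position; "tool_rot": TCP orientation; "force": force on the tool from outside, world axes, zero at the start; "moment": the same for the moment, N m; "grip_width": finger opening in m; "finger_force": force on a finger pad.
Only numpy, scipy, OpenCV 4.12 (cv2) and the standard library are available. Lean on these libraries where they do the work, as an engineer would, in place of code of your own. Each camera call takes 0.05 s, during which the arm holds its last target. There are 200 camera calls.

## Working session

There is one attempt and no reset: what is moved stays moved. The work goes in short steps, Python scripts to look and compute and a shell command to move; the robot and the scene stay as the last step left them, time stands still between calls to the robot, and variables do not carry over. Pictures are saved under pics/ and viewed, at most 10 in all, crops included, and the job is handed in when it is done.

```bash
mkdir -p pics; cat > h.py <<'E'
import numpy as np,cv2
from scipy.spatial.transform import Rotation as Ro
from workcell import telemetry,grab_frame,bot
def Rt(s): return Ro.from_euler('xyz',s['tool_rot']).as_matrix()
def cloud(n):
    s=telemetry.observe(); f=grab_frame(n); d=f['depth']
    fl=d.shape[0]/2/np.tan(np.radians(f['vertical_fov'])/2)
    v,u=np.mgrid[:d.shape[0],:d.shape[1]]
    P=np.stack([(u-f['cx'])/fl*d,(v-f['cy'])/fl*d,d],-1)
    if 'R' in f: W=(P-np.array(f['t']))@np.array(f['R'])
    else:
        H=np.array(f['hand_eye']); W=(P@H[:3,:3].T+H[:3,3])@Rt(s).T+np.array(s['position'])
    W[d==0]=np.nan
    return f['pixels'],W,s
def save(n,p): cv2.imwrite('pics/'+n,p[...,::-1])
E
python3 - <<'E'
from h import *
A=[]
for n in('side','top'):
    p,W,s=cloud(n); np.savez(n+'.npz',p=p,W=W); A.append(p)
save('a_side.png',A[0]);save('a_top.png',A[1])
print(s,bot.tcp_to_tips)
E
```

```text
{'clock': 0.05, 'qpos': array([-1.34819418,  0.52199553, -0.03631599,  1.59996722,  0.02119926,
        1.02111459, -0.11279014]), 'qd': array([ 6.68435735e-04, -8.35915860e-04, -1.32347358e-03, -2.12535394e-04,
       -1.30471737e-03,  2.19962249e-04, -5.02168096e-05]), 'joint_efforts': array([ 4.40589458e-03, -9.29440498e+01,  1.98674060e+00, -3.70971215e+01,
        1.81394722e-02,  5.29768542e-03, -4.05837284e-05]), 'position': array([0.18034984, 0.59809976, 0.24975198]), 'tool_rot': array([-3.14049607e+00,  8.32559620e-05,  2.84877942e+00]), 'force': array([-0.04992116, -0.01180468, -0.31957326]), 'moment': array([-0.02297591, -0.02089564, -0.04230613]), 'finger_force': 0.0, 'grip_width': 0.08518556607604291} 0.019
```

View pics/a_side.png

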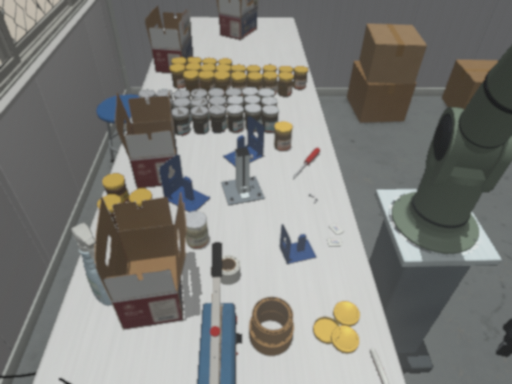

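View pics/a_top.png

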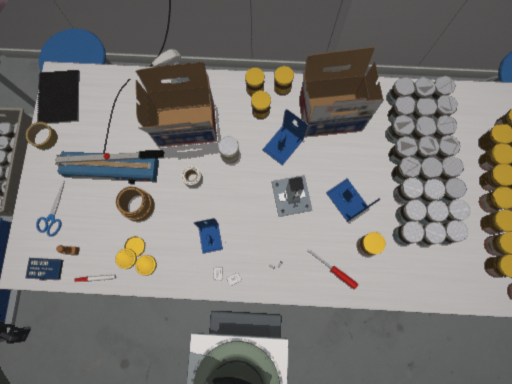

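Candidates for the holder, in top-view pixels: A (210,235), B (285,140) and C (350,200). Only A has its plate facing away from the robot with a small turn. I'll measure the sizes of all three.

```bash
python3 - <<'E'
from h import *
from scipy import ndimage as N
D=np.load('top.npz');p=D['p'].astype(int);W=D['W']
m=(p[...,2]>p[...,0]+35)&(p[...,2]>p[...,1]+20)
L,n=N.label(m)
for q in [(235,210),(140,285),(200,350)]:
    sub=L[q[0]-25:q[0]+25,q[1]-25:q[1]+25]; k=np.bincount(sub[sub>0]).argmax()
    w=W[L==k]; w=w[~np.isnan(w[:,0])]
    sh=w[(w[:,2]<.02)]; hi=w[w[:,2]>.06]
    print(q,len(w),'zmax',np.percentile(w[:,2],[50,90,98,100]).round(3),'shelf rect',cv2.minAreaRect((sh[:,:2]*1000).astype(np.float32)),'all',cv2.minAreaRect((w[:,:2]*1000).astype(np.float32)))
    pl=w[w[:,2]>.085]
    if len(pl)>3: print(' plate',cv2.minAreaRect((pl[:,:2]*1000).astype(np.float32)))
for q in [(235,210),(183,296),(196,292),(147,229),(243,374),(203,134),(270,330)]: print(q,W[q].round(3))
c=W[175:215,270:315].reshape(-1,3); t=c[c[:,2]>.16]; print('upright top',len(t),t.mean(0),cv2.minAreaRect((t[:,:2]*1000).astype(np.float32)))
f=c[(c[:,2]<.014)&(c[:,2]>.005)];print('foot',cv2.minAreaRect((f[:,:2]*1000).astype(np.float32)))
im=p.astype(np.uint8)[110:290,180:400]; save('b.png',cv2.resize(im,None,fx=3.3,fy=3.3,interpolation=2))
E
```

```text
(235, 210) 546 zmax [0.005 0.027 0.077 0.1  ] shelf rect ((469.38629150390625, 121.13529968261719), (103.07076263427734, 68.65003967285156), 14.354771614074707) all ((469.38629150390625, 121.13529968261719), (103.07076263427734, 68.65003967285156), 14.354771614074707)
 plate ((504.9901428222656, 129.25001525878906), (0.6353841423988342, 22.150585174560547), 13.621682167053223)
(140, 285) 788 zmax [0.007 0.016 0.1   0.108] shelf rect ((813.0884399414062, -114.92976379394531), (92.302001953125, 121.49925994873047), 53.98627471923828) all ((813.0884399414062, -114.92976379394531), (92.302001953125, 121.49925994873047), 53.98627471923828)
 plate ((804.295166015625, -109.01294708251953), (12.953145980834961, 30.615629196166992), 57.5115852355957)
(200, 350) 842 zmax [0.006 0.016 0.101 0.144] shelf rect ((624.7591552734375, -347.25653076171875), (118.85879516601562, 93.62113952636719), 37.068634033203125) all ((623.7411499023438, -347.8740234375), (121.967041015625, 94.02035522460938), 36.08771896362305)
 plate ((598.1650390625, -351.9831848144531), (97.89542388916016, 29.928730010986328), 8.975244522094727)
(235, 210) [0.473 0.12  0.004]
(183, 296) [ 0.628 -0.154  0.173]
(196, 292) [ 0.603 -0.149  0.099]
(147, 229) [0.761 0.068 0.098]
(243, 374) [ 0.465 -0.413  0.098]
(203, 134) [ 0.571  0.397 -0.   ]
(270, 330) [ 0.377 -0.29   0.016]
upright top 179 [ 0.6256015  -0.15403234  0.17163991] ((626.228271484375, -153.9244384765625), (41.312381744384766, 40.28755187988281), 12.497016906738281)
foot ((628.67333984375, -151.19383239746094), (138.60621643066406, 139.78854370117188), 5.182158470153809)
```

View pics/b.png

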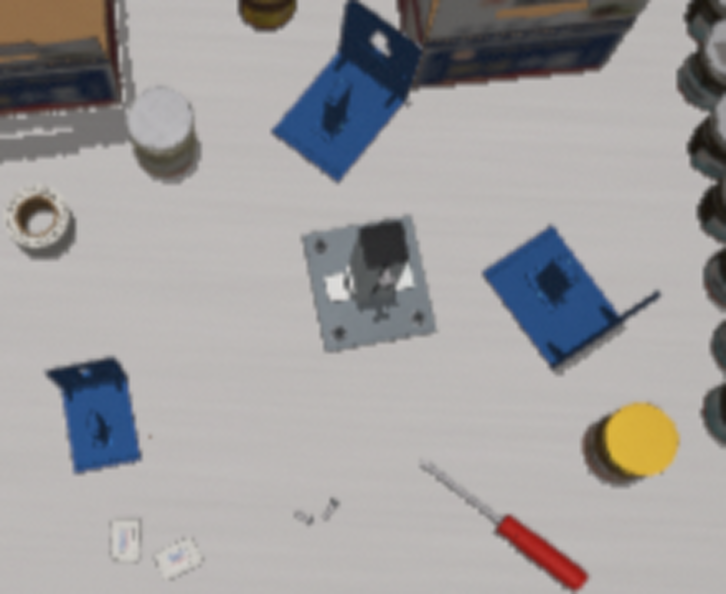

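A is 69 mm wide and about 100 mm long, which matches the description. B and C are 92 mm wide, so they're the look-alikes. A sits at about (0.465, 0.120) with yaw 0.25. The upright is at (0.626, -0.154) with yaw about 0.22. I'll move above A now.

```bash
R='-0.0256 -0.0235 0'
python3 -m crank '0.085 -0.0256 -0.0235 0 0 0 0;0.085 -0.0256 -0.0235 0 0 0 0;0.085 -0.0256 -0.0235 0 0 0 0;0.085 -0.0256 -0.0235 0 0 0 0;0.085 -0.0256 -0.0235 0 0 0 0;0.085 -0.0256 -0.0235 0 0 0 0;0.085 -0.0256 -0.0235 0 0 0 0;0.085 -0.0256 -0.0235 0 0 0 0' 40
python3 -m crank '0.085 -0.0256 -0.0235 0 0 0 0;0.085 -0.0256 -0.0235 0 0 0 0;0.085 -0.0256 -0.0235 0 0 0 0;0.085 -0.0256 -0.0235 0 0 0 0;0.085 -0.0256 -0.0235 0 0 0 0;0.085 -0.0256 -0.0235 0 0 0 0;0.085 -0.0256 -0.0235 0 0 0 0;0.085 -0.0256 -0.0235 0 0 0 0'
python3 -m crank '0.085 0 0 0 0 0 -5.1;0.085 0 0 0 0 0 -5.1;0.085 0 0 0 0 0 -5.1;0.085 0 0 0 0 0 -5.1;0.085 0 0 0 0 0 -5.1;0.085 0 0 0 0 0 -5.1;0.085 0 0 0 0 0 0;0.085 0 0 0 0 0 0'
python3 - <<'E'
from h import *
p,W,s=cloud('wrist'); print(s['position'],s['tool_rot'],s['qpos'])
print(grab_frame('wrist')['hand_eye'])
np.savez('w1.npz',p=p,W=W);save('w1.png',p)
E
```

```text
clock: 0.77
position: [0.3227, 0.3576, 0.2502]
tool_rot: [-3.141, -0.0, 2.849]
force: [1.2, 0.2, 0.7]
grip_width: 0.0849
finger_force: 0.0
clock: 1.43
position: [0.4645, 0.1185, 0.2503]
tool_rot: [-3.142, -0.0, 2.849]
force: [0.6, 0.8, 0.9]
grip_width: 0.0849
finger_force: 0.0
clock: 2.1
position: [0.464, 0.12, 0.2502]
tool_rot: [3.142, -0.0, -2.903]
force: [-0.2, 0.1, -0.4]
grip_width: 0.0848
finger_force: 0.0
[0.46398796 0.12000737 0.25018478] [ 3.14155446e+00 -2.60473919e-04 -2.90337078e+00] [-0.41228088  0.29097257  0.04364204  1.97440732 -0.01637717  0.87679358
  1.44902594]
[[-1.22571175e-03 -9.56296001e-01 -2.92397769e-01  7.46766415e-02]
 [ 9.99998692e-01 -1.48083132e-03  6.51177773e-04  8.81836079e-04]
 [-1.05571048e-03 -2.92396588e-01  9.56296565e-01 -1.23153360e-01]
 [ 0.00000000e+00  0.00000000e+00  0.00000000e+00  1.00000000e+00]]
```

View pics/w1.png

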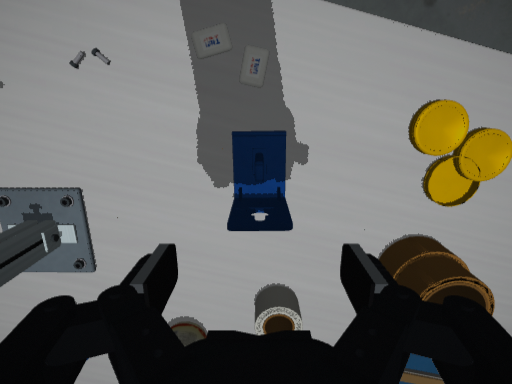

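The picture shows the holder upright and aligned with the tool: tongue near (259,162), plate top near y=200-228 and keyhole at (260,215). The camera is on the robot side, away from the column. Next I measure the tongue and plate.

```bash
python3 - <<'E'
from h import *
D=np.load('w1.npz');p=D['p'].astype(int);W=D['W']
w=W[120:235,220:300].reshape(-1,3);c=p[120:235,220:300].reshape(-1,3)
m=(c[:,2]>c[:,0]+25)&~np.isnan(w[:,0]);w=w[m]
R=lambda q:(len(q),np.round(cv2.minAreaRect((q[:,:2]*1000).astype(np.float32))[0],1),np.round(cv2.minAreaRect((q[:,:2]*1000).astype(np.float32))[1],1),round(cv2.minAreaRect((q[:,:2]*1000).astype(np.float32))[2],1))
print('z',np.percentile(w[:,2],[50,90,99,100]).round(4))
print('plate top',R(w[w[:,2]>.09])); print('shelf',R(w[w[:,2]<.01]))
t=w[(w[:,2]>.03)&(w[:,2]<.082)]
for y in (0.235,0.25,0.265):
  e=np.array([np.cos(y),np.sin(y)]);n=np.array([-e[1],e[0]])
  P=w[w[:,2]>.02]; a=P[:,:2]@e; 
  pl=P[a>(np.array([.464,.12])@e+.035)]
  print(y,'plate front x',np.percentile(pl[:,:2]@e-np.array([.464,.12])@e,[2,25,50,75,98]).round(4),'y',np.percentile(pl[:,:2]@n-np.array([.464,.12])@n,[0,2,98,100]).round(4), np.polyfit(pl[:,:2]@n,pl[:,:2]@e,1)[0].round(4))
  tg=P[(a<(np.array([.464,.12])@e+.03))&(P[:,2]>.06)]
  print(len(tg),'tongue x',np.percentile(tg[:,:2]@e-np.array([.464,.12])@e,[0,5,50,95,100]).round(4),'y',np.percentile(tg[:,:2]@n-np.array([.464,.12])@n,[0,5,50,95,100]).round(4),tg[:,2].max())
# upright
u=W[190:275,0:100].reshape(-1,3);f=u[(u[:,2]>.165)&(u[:,2]<.185)];print('top',R(f) if len(f)>5 else 0)
f=u[(u[:,2]>.005)&(u[:,2]<.012)];print('foot',R(f))
E
```

```text
z [0.0055 0.0937 0.105  0.1061]
plate top (608, array([505.6, 132.4]), array([ 5.8, 68.1]), 14.0)
shelf (3200, array([460.8, 120.9]), array([89.4, 69.5]), 14.2)
0.235 plate front x [0.0405 0.041  0.0413 0.0417 0.0458] y [-0.0318 -0.0301  0.0351  0.0366] -0.0131
193 tongue x [-0.021  -0.0204 -0.0107  0.0007  0.0023] y [-0.0029 -0.0028  0.0015  0.0059  0.0061] 0.0771613979715974
0.25 plate front x [0.0406 0.0411 0.0413 0.0416 0.0456] y [-0.0324 -0.0307  0.0345  0.036 ] 0.0019
193 tongue x [-0.0209 -0.0203 -0.0107  0.0007  0.0023] y [-0.0029 -0.0026  0.0017  0.006   0.0063] 0.0771613979715974
0.265 plate front x [0.0404 0.041  0.0414 0.0419 0.0456] y [-0.033  -0.0313  0.0338  0.0354] 0.0168
193 tongue x [-0.0209 -0.0203 -0.0107  0.0007  0.0023] y [-0.0029 -0.0024  0.0019  0.0062  0.0066] 0.0771613979715974
top 0
foot (4511, array([ 625.4, -152.3]), array([126.4, 120.9]), 13.4)
```

```bash
python3 -m crank '0.085 0.009 0.0017 0 0 0 -0.6;0.085 0 0 0.02 0 0 0;0.085 0 0 0.02 0 0 0;0.085 0 0 0.02 0 0 0;0.085 0 0 0.02 0 0 0;0.085 0 0 0.02 0 0 0;0.085 0 0 0.02 0 0 0;0.085 0 0 0.02 0 0 0'
python3 -m crank '0.085 0 0 0.015 0 0 0;0.085 0 0 0.015 0 0 0;0.085 0 0 0.012 0 0 0;0.085 0 0 0.01 0 0 0;0.085 0 0 0.001 0 0 0;0.085 0 0 0 0 0 0;0.05 0 0 0 0 0 0;0.03 0 0 0 0 0 0'
python3 -m crank '0.02 0 0 0 0 0 0;0.01 0 0 0 0 0 0;0 0 0 0 0 0 0;0 0 0 0 0 0 0;0 0 0 0 0 0 0;0 0 0 0 0 0 0;0 0 0 0 0 0 0;0 0 0 0 0 0 0' 100
```

```text
clock: 2.87
position: [0.4543, 0.1197, 0.1095]
tool_rot: [-3.142, 0.0, -2.891]
force: [0.4, 0.8, 0.1]
grip_width: 0.0848
finger_force: 0.0
clock: 3.53
position: [0.4552, 0.1197, 0.058]
tool_rot: [3.142, 0.001, -2.89]
force: [0.2, -1.1, -0.0]
grip_width: 0.0631
finger_force: 0.0
clock: 4.2
position: [0.4549, 0.1196, 0.0575]
tool_rot: [-3.142, 0.0, -2.89]
force: [-1.6, -1.2, 6.7]
grip_width: 0.0087
finger_force: 97.4
```

```bash
python3 -m crank '0 0 0 -0.005 0 0 0;0 0 0 -0.015 0 0 0;0 0 0 -0.018 0 0 0;0 0 0 -0.018 0 0 0;0 0 0 -0.018 0 0 0;0 0 0 -0.018 0 0 0;0 0 0 -0.013 0 0 0;0 0 0 -0.005 0 0 0'
python3 -m crank '0 0.002 -0.01 0 0 0 0;0 0.005 -0.027 0 0 0 0;0 0.007 -0.036 0 0 0 0;0 0.007 -0.036 0 0 0 0;0 0.007 -0.036 0 0 0 0;0 0.007 -0.036 0 0 0 0;0 0.004 -0.025 0 0 0 0;0 0.002 -0.011 0 0 0 0'
python3 - <<'E'
from h import *
p,W,s=cloud('wrist'); print(s['position'],s['tool_rot'],s['force'])
np.savez('w2.npz',p=p,W=W);save('w2.png',p)
E
```

```text
clock: 4.87
position: [0.4553, 0.1198, 0.1691]
tool_rot: [3.141, 0.002, -2.89]
force: [0.8, -0.1, -2.5]
grip_width: 0.0085
finger_force: 97.6
clock: 5.53
position: [0.4682, -0.1051, 0.1665]
tool_rot: [-3.141, -0.002, -2.894]
force: [-0.9, -0.0, -3.9]
grip_width: 0.0086
finger_force: 97.9
[ 0.4682309  -0.10509252  0.16650271] [-3.14080870e+00 -1.63058626e-03 -2.89421637e+00] [-0.94843285 -0.02029214 -3.91970996]
```

View pics/w2.png

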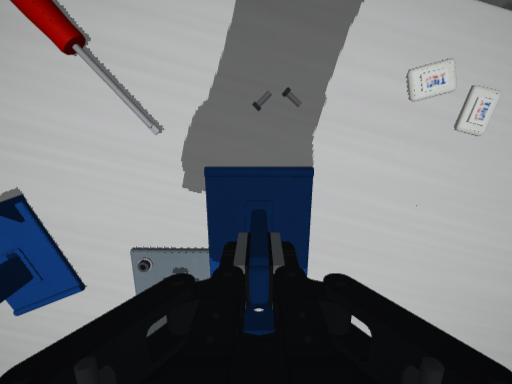

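Rigid grip: the shelf spans (205-313, 168-275), square to the tool. The foot's front edge is at (132,248) onward, and the column is hidden. I'll get the upright's pose from the earlier clouds plus a new top view, and check the holder's pose in the hand.

```bash
python3 - <<'E'
from h import *
import numpy as np
def fit(name,W):
    w=W.reshape(-1,3); w=w[~np.isnan(w[:,0])]
    w=w[(np.hypot(w[:,0]-.626,w[:,1]+.154)<.045)]
    y=.225
    for z0,z1,l in((.03,.165,'col'),(.166,.18,'top')):
        q=w[(w[:,2]>z0)&(w[:,2]<z1)]
        if len(q)<20: print(name,l,len(q));continue
        e=np.array([np.cos(y),np.sin(y)]);n=np.array([-e[1],e[0]])
        a=(q[:,:2]-[.626,-.154])@e;b=(q[:,:2]-[.626,-.154])@n
        print(name,l,len(q),'x',np.percentile(a,[1,25,50,75,99]).round(4),'y',np.percentile(b,[1,25,50,75,99]).round(4))
        for lab,g,h in(('front',a,b),('left',-b,a)):
            for off in(-.02,):
                k=(abs(g-off)<.005)&(abs(h)<.019)
                if k.sum()>15:
                    c=np.polyfit(h[k],g[k],1); r=g[k]-np.polyval(c,h[k]);print('   ',lab,k.sum(),c.round(4),r.std().round(4))
for n in('w1','top','side'): fit(n,np.load(n+'.npz')['W'])
def foot(name,W):
    w=W.reshape(-1,3);w=w[~np.isnan(w[:,0])];w=w[(np.hypot(w[:,0]-.626,w[:,1]+.154)<.11)&(w[:,2]>.0055)&(w[:,2]<.0105)]
    print(name,'foot',len(w),cv2.minAreaRect((w[:,:2]*1000).astype(np.float32)))
for n in('w1','top'): foot(n,np.load(n+'.npz')['W'])
# holder in hand (tool frame)
D=np.load('w2.npz');s=None
st=telemetry.observe();T=(D['W']-np.array(st['position']))@Rt(st)
c=D['p'].astype(int);m=(c[...,2]>c[...,0]+30)&(np.abs(T[...,2]-.05)<.012)&(np.abs(T[...,1])<.06)&(np.abs(T[...,0])<.07)
q=T[m];print('shelf',len(q),cv2.minAreaRect((q[:,:2]*1000).astype(np.float32)),np.linalg.lstsq(np.c_[q[:,:2],np.ones(len(q))],q[:,2],rcond=None)[0].round(4))
E
```

```text
w1 col 2096 x [-0.0209 -0.0176 -0.006   0.0064  0.0183] y [-0.0141  0.0146  0.0205  0.0213  0.0254]
    front 424 [-0.0472 -0.0196] 0.0013
    left 1312 [-0.0001 -0.0208] 0.0015
w1 top 0
top col 160 x [-0.0339 -0.0195 -0.0186 -0.001   0.0181] y [-0.0186 -0.0018  0.0142  0.0196  0.0234]
    front 71 [-0.0123 -0.0193] 0.0012
    left 65 [ 0.0026 -0.0198] 0.0016
top top 173 x [-0.0195 -0.0103 -0.      0.0101  0.0196] y [-0.02   -0.01   -0.      0.0098  0.0197]
    front 22 [ 0.0017 -0.0178] 0.0013
    left 22 [-0.0192 -0.0175] 0.0015
side col 462 x [-0.0286 -0.0059  0.0037  0.0182  0.0225] y [-0.0121  0.0127  0.0178  0.0201  0.0253]
    left 266 [-0.0192 -0.0193] 0.0021
side top 107 x [-0.018  -0.0082  0.0025  0.0125  0.0226] y [-0.0206 -0.0084  0.003   0.0131  0.0226]
    left 20 [-0.0482 -0.0184] 0.002
w1 foot 4268 ((624.3966674804688, -152.54617309570312), (128.53419494628906, 120.92232513427734), 13.424592971801758)
top foot 522 ((626.1627197265625, -152.80392456054688), (153.2813720703125, 187.14442443847656), 28.684524536132812)
shelf 7807 ((-7.226951599121094, 1.2223930358886719), (93.68171691894531, 70.13020324707031), 0.2087584137916565) [-0.0126  0.0001  0.0528]
```

```bash
python3 -m crank '0 0 0 0 0 0 1.4;0 -0.0025 -0.010 0.003 0 0 0;0 -0.0045 -0.0165 0.0055 0 0 0;0 -0.0045 -0.0165 0.0055 0 0 0;0 -0.0045 -0.0165 0.0055 0 0 0;0 -0.0045 -0.0140 0.0045 0 0 0;0 -0.0024 -0.0096 0.003 0 0 0;0 0 0 0 0 0 0'
python3 -m crank '0 0 0 0 0 0 0;0 0 0 0 0 0 0;0 0 0 0 0 0 0;0 0 0 0 0 0 0;0 0 0 0 0 0 0;0 0 0 0 0 0 0;0 0 0 0 0 0 0;0 0 0 0 0 0 0'
python3 - <<'E'
from h import *
s=telemetry.observe();print(s['position'],s['tool_rot'],s['force'],s['moment'])
p,W,_=cloud('side');np.savez('side2.npz',p=p,W=W);P,V,_=cloud('top');np.savez('top2.npz',p=P,W=V)
a=cv2.resize(p[110:230,190:330],None,fx=3.4,fy=3.4,interpolation=2);b=cv2.resize(P[150:270,240:340],None,fx=3.1,fy=3.4,interpolation=2)
save('c.png',np.hstack([a,b]))
e=np.array([.97457,.2241]);n=np.array([-e[1],e[0]]);
print('axis rel',(np.array([.626,-.154])-s['position'][:2])@np.c_[e,n])
q=V.reshape(-1,3);c=P.reshape(-1,3).astype(int);d=(q[:,:2]-s['position'][:2]);a=d@e;b=d@n
m=(c[:,2]>c[:,0]+25)&(abs(b)<.05)&(a>.035)&(a<.065)&(q[:,2]>.16)
k=q[m];print('plate top',m.sum(),k[:,2].max(),np.percentile(b[m],[0,5,95,100]),np.percentile(a[m],[0,50,100]))
E
```

```text
clock: 6.25
position: [0.5107, -0.1774, 0.1393]
tool_rot: [-3.142, -0.001, -2.915]
force: [-1.5, 0.2, -3.6]
grip_width: 0.0087
finger_force: 97.8
clock: 6.92
position: [0.5103, -0.1765, 0.1404]
tool_rot: [-3.142, 0.0, -2.914]
force: [-0.8, -0.2, -3.8]
grip_width: 0.0089
finger_force: 97.8
[ 0.51027664 -0.17648261  0.14037931] [-3.14154246e+00  1.11262450e-04 -2.91433287e+00] [-0.7811437  -0.16071818 -3.77908852] [ 0.03644368 -0.00491855 -0.00902989]
axis rel [ 0.11781887 -0.00402273]Traceback (most recent call last):
  File "<stdin>", line 10, in <module>
    return umr_maximum(a, axis, None, out, keepdims, initial, where)
ValueError: zero-size array to reduction operation maximum which has no identity
```

View pics/c.png

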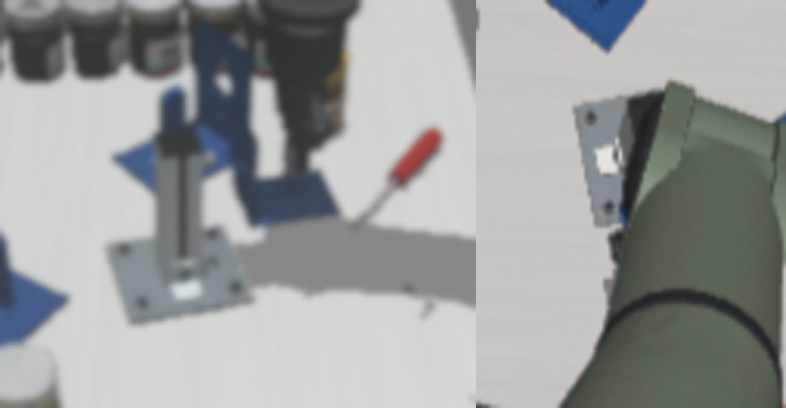

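The view shows the holder upright in front of the column. The keyhole is at crop (225,83) and the stud head at crop (208,158). The holder is 4 mm too far along +y, so I'll correct that and then approach slowly.

```bash
python3 -m crank '0 0 -0.002 0.0005 0 0 0;0 0 -0.002 0.0004 0 0 0;0 -0.006 0 0 0 0 0;0 -0.008 0 0 0 0 0;0 -0.007 0 0 0 0 0;0 -0.004 0 0 0 0 0;0 0 0 0 0 0 0;0 0 0 0 0 0 0'
python3 - <<'E'
from h import *
s=telemetry.observe();e=np.array([.97457,.2241]);n=np.array([-e[1],e[0]])
print('axis rel',(np.array([.626,-.154])-s['position'][:2])@np.c_[e,n],s['position'][2],s['force'])
E
```

```text
clock: 7.68
position: [0.5356, -0.1746, 0.1392]
tool_rot: [3.142, -0.0, -2.914]
force: [-0.3, -0.1, -3.6]
grip_width: 0.0088
finger_force: 97.9
axis rel [ 0.09270892 -0.00016144] 0.13920488806685868 [-0.32700784 -0.10151389 -3.59117658]
```

Good. Next, a slow entry over the head, 10 mm.

```bash
cat > st.py <<'E'
from h import *
s=telemetry.observe();e=np.array([.97457,.2241]);n=np.array([-e[1],e[0]])
print('rel',((np.array([.626,-.154])-s['position'][:2])@np.c_[e,n]*1000).round(2),'z',s['position'][2].round(5),'F e,n,z',(s['force'][:2]@np.c_[e,n]).round(2),s['force'][2].round(2),'M',s['moment'].round(3),'rot',s['tool_rot'].round(4))
E
python3 -m crank '0 -0.001 0 0 0 0 0;0 -0.0015 0 0 0 0 0;0 -0.0015 0 0 0 0 0;0 -0.0015 0 0 0 0 0;0 -0.0015 0 0 0 0 0;0 -0.0015 0 0 0 0 0;0 -0.0015 0 0 0 0 0;0 0 0 0 0 0 0'; python3 st.py
```

```text
clock: 8.35
position: [0.5456, -0.1724, 0.1394]
tool_rot: [-3.142, 0.0, -2.914]
force: [0.6, 0.4, -2.8]
grip_width: 0.0091
finger_force: 97.9
rel [ 8.25e+01 -8.00e-02] z 0.13941 F e,n,z [0.64 0.25] -2.78 M [-0.001  0.125  0.019] rot [-3.1415e+00  2.0000e-04 -2.9141e+00]
```

```bash
python3 -m crank '0 -0.001 0 0 0 0 0;0 -0.001 0 0 0 0 0;0 -0.001 0 0 0 0 0;0 -0.001 0 0 0 0 0;0 -0.0007 0 0 0 0 0;0 0 0 0 0 0 0;0 0 0 0 0 0 0;0 0 0 0 0 0 0'; python3 st.py
```

```text
clock: 9.02
position: [0.5498, -0.1715, 0.1394]
tool_rot: [-3.142, -0.0, -2.914]
force: [-0.3, -1.3, -2.6]
grip_width: 0.0089
finger_force: 97.9
rel [ 7.818e+01 -4.000e-02] z 0.13939 F e,n,z [-0.61 -1.23] -2.55 M [ 0.011  0.058 -0.007] rot [-3.1416e+00 -1.0000e-04 -2.9143e+00]
```

The plate is over the head with no resistance. Next I feel for the column face.

```bash
python3 -m crank '0 -0.0004 0 0 0 0 0;0 -0.0004 0 0 0 0 0;0 -0.0004 0 0 0 0 0;0 -0.0004 0 0 0 0 0;0 0 0 0 0 0 0;0 0 0 0 0 0 0;0 0 0 0 0 0 0;0 0 0 0 0 0 0'; python3 st.py
python3 -m crank '0 -0.0004 0 0 0 0 0;0 -0.0004 0 0 0 0 0;0 0 0 0 0 0 0;0 0 0 0 0 0 0;0 0 0 0 0 0 0;0 0 0 0 0 0 0;0 0 0 0 0 0 0;0 0 0 0 0 0 0'; python3 st.py
```

```text
clock: 9.68
position: [0.5514, -0.1711, 0.1394]
tool_rot: [-3.142, 0.0, -2.914]
force: [1.1, 0.1, -3.2]
grip_width: 0.0087
finger_force: 97.9
rel [ 7.655e+01 -2.000e-02] z 0.13942 F e,n,z [ 1.06 -0.14] -3.23 M [-0.027  0.063  0.023] rot [-3.1415  0.     -2.9143]
clock: 10.35
position: [0.5522, -0.1709, 0.1394]
tool_rot: [-3.142, -0.0, -2.914]
force: [0.3, -0.7, -3.9]
grip_width: 0.0087
finger_force: 97.9
rel [ 7.576e+01 -4.000e-02] z 0.13941 F e,n,z [ 0.14 -0.73] -3.89 M [-0.003  0.068  0.004] rot [-3.1416 -0.     -2.9143]
```

```bash
python3 -m crank '0 -0.0004 0 0 0 0 0;0 -0.0004 0 0 0 0 0;0 0 0 0 0 0 0;0 0 0 0 0 0 0;0 0 0 0 0 0 0;0 0 0 0 0 0 0;0 0 0 0 0 0 0;0 0 0 0 0 0 0'; python3 st.py
python3 -m crank '0 -0.0003 0 0 0 0 0;0 -0.0003 0 0 0 0 0;0 0 0 0 0 0 0;0 0 0 0 0 0 0;0 0 0 0 0 0 0;0 0 0 0 0 0 0;0 0 0 0 0 0 0;0 0 0 0 0 0 0'; python3 st.py
```

```text
clock: 11.02
position: [0.5528, -0.1708, 0.1394]
tool_rot: [3.142, -0.0, -2.914]
force: [-3.1, -1.4, -2.5]
grip_width: 0.0091
finger_force: 98.1
rel [ 7.51e+01 -2.00e-02] z 0.13937 F e,n,z [-3.32 -0.68] -2.47 M [-0.279  0.64   0.048] rot [ 3.1416e+00 -3.0000e-04 -2.9144e+00]
clock: 11.68
position: [0.5529, -0.1709, 0.1393]
tool_rot: [3.141, -0.001, -2.915]
force: [-7.0, -3.0, -0.3]
grip_width: 0.0089
finger_force: 98.4
rel [7.506e+01 6.000e-02] z 0.1393 F e,n,z [-7.44 -1.36] -0.28 M [-0.381  1.317  0.128] rot [ 3.1414e+00 -1.3000e-03 -2.9146e+00]
```

I've touched the face at 75.1 mm, as expected. I'll back off about 2 mm and let the holder down.

```bash
python3 -m crank '0 0.0012 0 0 0 0 0;0 0.001 0 0 0 0 0;0 0 0 0.002 0 0 0;0 0 0 0.002 0 0 0;0 0 0 0.002 0 0 0;0 0 0 0.002 0 0 0;0 0 0 0.002 0 0 0;0 0 0 0 0 0 0'; python3 st.py
python3 -m crank '0 0 0 0.001 0 0 0;0 0 0 0.001 0 0 0;0 0 0 0.001 0 0 0;0 0 0 0.001 0 0 0;0 0 0 0.001 0 0 0;0 0 0 0 0 0 0;0 0 0 0 0 0 0;0 0 0 0 0 0 0'; python3 st.py
```

```text
clock: 12.35
position: [0.5512, -0.171, 0.1289]
tool_rot: [3.141, -0.001, -2.914]
force: [-0.1, -0.6, -3.0]
grip_width: 0.009
finger_force: 98.1
rel [76.69 -0.16] z 0.1289 F e,n,z [-0.26 -0.56] -3.0 M [-0.002  0.062 -0.099] rot [ 3.1413e+00 -6.0000e-04 -2.9143e+00]
clock: 13.02
position: [0.5514, -0.1711, 0.1244]
tool_rot: [-3.142, 0.0, -2.914]
force: [-0.0, -1.0, -2.8]
grip_width: 0.0087
finger_force: 98.1
rel [ 7.651e+01 -4.000e-02] z 0.12444 F e,n,z [-0.28 -1.01] -2.84 M [-0.037  0.064 -0.073] rot [-3.1416  0.     -2.9143]
```

```bash
python3 -m crank '0 0 0 0.001 0 0 0;0 0 0 0.001 0 0 0;0 0 0 0.001 0 0 0;0 0 0 0.001 0 0 0;0 0 0 0.001 0 0 0;0 0 0 0.0005 0 0 0;0 0 0 0 0 0 0;0 0 0 0 0 0 0'; python3 st.py
python3 -m crank '0 0 0 0.0005 0 0 0;0 0 0 0.0005 0 0 0;0 0 0 0 0 0 0;0 0 0 0 0 0 0;0 0 0 0 0 0 0;0 0 0 0 0 0 0;0 0 0 0 0 0 0;0 0 0 0 0 0 0'; python3 st.py
```

```text
clock: 13.68
position: [0.5514, -0.1711, 0.1189]
tool_rot: [3.142, -0.0, -2.914]
force: [0.0, 0.6, -3.8]
grip_width: 0.0088
finger_force: 98.1
rel [ 7.654e+01 -4.000e-02] z 0.11889 F e,n,z [0.15 0.6 ] -3.76 M [-0.002  0.068  0.035] rot [ 3.1416e+00 -1.0000e-04 -2.9143e+00]
clock: 14.35
position: [0.5514, -0.1711, 0.1179]
tool_rot: [3.142, 0.0, -2.914]
force: [0.2, -0.2, -3.1]
grip_width: 0.0089
finger_force: 98.1
rel [ 7.652e+01 -6.000e-02] z 0.11792 F e,n,z [ 0.2  -0.24] -3.1 M [ 0.018  0.127 -0.045] rot [ 3.1416  0.     -2.9143]
```

```bash
python3 -m crank '0 0 0 0.0004 0 0 0;0 0 0 0.0003 0 0 0;0 0 0 0 0 0 0;0 0 0 0 0 0 0;0 0 0 0 0 0 0;0 0 0 0 0 0 0;0 0 0 0 0 0 0;0 0 0 0 0 0 0'; python3 st.py
python3 -m crank '0 0 0 0.0004 0 0 0;0 0 0 0.0003 0 0 0;0 0 0 0 0 0 0;0 0 0 0 0 0 0;0 0 0 0 0 0 0;0 0 0 0 0 0 0;0 0 0 0 0 0 0;0 0 0 0 0 0 0'; python3 st.py
```

```text
clock: 15.02
position: [0.5515, -0.1711, 0.1173]
tool_rot: [-3.141, 0.0, -2.914]
force: [0.9, -0.4, 1.2]
grip_width: 0.0089
finger_force: 98.2
rel [76.44 -0.  ] z 0.11728 F e,n,z [ 0.76 -0.62] 1.18 M [ 0.04  -0.089  0.04 ] rot [-3.1415e+00  2.0000e-04 -2.9143e+00]
clock: 15.68
position: [0.5517, -0.1712, 0.1168]
tool_rot: [-3.141, 0.001, -2.914]
force: [-1.3, 0.4, 5.6]
grip_width: 0.0091
finger_force: 99.2
rel [7.629e+01 6.000e-02] z 0.11681 F e,n,z [-1.15  0.67] 5.61 M [ 0.261 -0.222  0.027] rot [-3.1413e+00  6.0000e-04 -2.9143e+00]
```

The holder is seated: the vertical force went from -3.5 to +5.6 N. I'll ease up slightly and push in small steps.

```bash
python3 -m crank '0 0 0 -0.0004 0 0 0;0 -0.0004 0 0 0 0 0;0 -0.0004 0 0 0 0 0;0 -0.0004 0 0 0 0 0;0 -0.0004 0 0 0 0 0;0 -0.0003 0 0 0 0 0;0 0 0 0 0 0 0;0 0 0 0 0 0 0'; python3 st.py
python3 -m crank '0 -0.0003 0 0 0 0 0;0 -0.0002 0 0 0 0 0;0 0 0 0 0 0 0;0 0 0 0 0 0 0;0 0 0 0 0 0 0;0 0 0 0 0 0 0;0 0 0 0 0 0 0;0 0 0 0 0 0 0'; python3 st.py
```

```text
clock: 16.35
position: [0.5527, -0.171, 0.117]
tool_rot: [3.142, -0.001, -2.915]
force: [-5.3, -1.8, 8.4]
grip_width: 0.0088
finger_force: 99.7
rel [75.21  0.13] z 0.11695 F e,n,z [-5.61 -0.59] 8.42 M [-0.116  0.867  0.103] rot [ 3.1416e+00 -1.0000e-03 -2.9145e+00]
clock: 17.02
position: [0.5528, -0.171, 0.1169]
tool_rot: [3.141, -0.002, -2.915]
force: [-9.2, -1.5, 10.4]
grip_width: 0.0087
finger_force: 100.0
rel [75.18  0.18] z 0.11691 F e,n,z [-9.32  0.63] 10.43 M [-0.116  1.384  0.201] rot [ 3.1414e+00 -1.9000e-03 -2.9147e+00]
```

```bash
python3 -m crank '0 0 0 -0.0005 0 0 0;0 0 0 -0.0005 0 0 0;0 0 0 0 0 0 0;0 -0.0003 0 0 0 0 0;0 -0.0002 0 0 0 0 0;0 0 0 0 0 0 0;0 0 0 0 0 0 0;0 0 0 0 0 0 0'; python3 st.py
python3 -m crank '0 0 0 0 0 0 0;0 0 0 0 0 0 0;0 0 0 0 0 0 0;0 0 0 0 0 0 0;0 0 0 0 0 0 0;0 0 0 0 0 0 0;0 0 0 0 0 0 0;0 0 0 0 0 0 0'; python3 st.py
```

```text
clock: 17.68
position: [0.5528, -0.1709, 0.1174]
tool_rot: [3.141, -0.003, -2.915]
force: [-9.6, -3.1, 2.2]
grip_width: 0.0088
finger_force: 98.6
rel [75.11  0.09] z 0.11737 F e,n,z [-10.02  -0.89] 2.17 M [-0.56   1.558  0.187] rot [ 3.1411e+00 -2.9000e-03 -2.9148e+00]
clock: 18.35
position: [0.5529, -0.1709, 0.1174]
tool_rot: [3.141, -0.003, -2.915]
force: [-8.7, -2.8, 1.4]
grip_width: 0.0086
finger_force: 98.6
rel [75.07  0.11] z 0.1174 F e,n,z [-9.1  -0.82] 1.45 M [-0.534  1.472  0.148] rot [ 3.1411e+00 -2.8000e-03 -2.9148e+00]
```

```bash
python3 -m crank '0 -0.0003 0 0 0 0 0;0 -0.0003 0 0 0 0 0;0 -0.0002 0 0 0 0 0;0 0 0 0 0 0 0;0 0 0 0 0 0 0;0 0 0 0 0 0 0;0 0 0 0 0 0 0;0 0 0 0 0 0 0'; python3 st.py
python3 -m crank '0 0 0 0 0 0 0;0 0 0 0 0 0 0;0 0 0 0 0 0 0;0 0 0 0 0 0 0;0 0 0 0 0 0 0;0 0 0 0 0 0 0;0 0 0 0 0 0 0;0 0 0 0 0 0 0'; python3 st.py
python3 - <<'E'
from h import *
p,W,s=cloud('side');save('d.png',cv2.resize(p[110:230,190:330],None,fx=4,fy=4,interpolation=2))
p,W,s=cloud('wrist');T=(W-np.array(s['position']))@Rt(s);c=p.astype(int)
m=(c[...,2]>c[...,0]+30)&(np.abs(T[...,2]-.05)<.012)&(np.abs(T[...,1])<.06)&(np.abs(T[...,0])<.07)
q=T[m];print('shelf',len(q),cv2.minAreaRect((q[:,:2]*1000).astype(np.float32)),np.linalg.lstsq(np.c_[q[:,:2],np.ones(len(q))],q[:,2],rcond=None)[0].round(4))
E
```

```text
clock: 19.02
position: [0.5529, -0.171, 0.1174]
tool_rot: [3.141, -0.004, -2.915]
force: [-14.3, -3.4, 5.4]
grip_width: 0.0091
finger_force: 99.3
rel [75.07  0.2 ] z 0.11736 F e,n,z [-14.7   -0.08] 5.36 M [-0.68   2.401  0.206] rot [ 3.1409 -0.0042 -2.9151]
clock: 19.68
position: [0.5529, -0.171, 0.1174]
tool_rot: [3.141, -0.004, -2.915]
force: [-14.1, -3.4, 5.2]
grip_width: 0.0087
finger_force: 99.3
rel [75.03  0.19] z 0.11737 F e,n,z [-14.5   -0.19] 5.23 M [-0.699  2.401  0.243] rot [ 3.1409 -0.0041 -2.9151]
shelf 7726 ((-8.280712127685547, 0.7975006103515625), (94.57125854492188, 70.14857482910156), 0.0028360558208078146) [-0.0077 -0.0001  0.0528]
```

View pics/d.png

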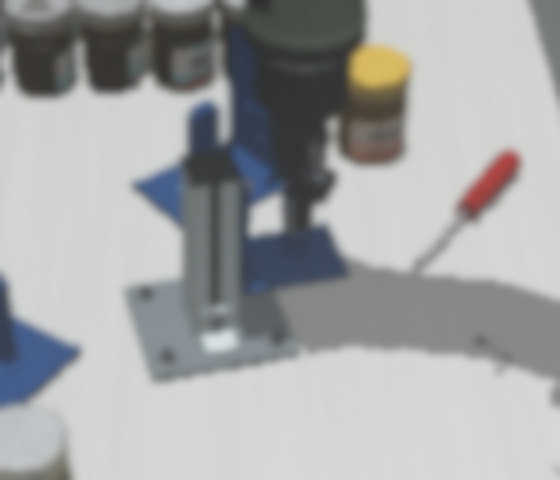

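The plate lies flat on the column's front, along crop x≈245. The push is a steady 14.5 N and the holder is seated, so I'm handing in.

```bash
python3 -c "
from workcell import bot
print(bot.job_done())"
```

```text
the job is handed in; nothing more can be done
None
```

The blue holder hangs on the stud with its back plate pressed flat on the upright at a steady 14.5 N by the wrist reading, still gripped; I handed the job in at about 20 s, and the hand-in gave no verdict.

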